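Close the sensor housing and check its cover with the plunger gauge

TASK

Put the loose round cover on the clamped metal housing, lowering it by its grip bar rather than dropping it, so that it is fully seated and level, and let go of it. Then take the plunger gauge out of its stand and, keeping it upright, press its tip gently on the ring mark on the cover until the plunger is pushed in about half-way (about 3.5 N). Finish while still holding it pressed there like that - do not let go or put it down - and leave the other things on the bench alone.

Things in the scene. Friction and masses are not known exactly. Their poses are not given: they have to be found in the camera images.
- housing: Round open-topped aluminium cup, outer diameter 68 mm, mouth diameter 60 mm, wall 4 mm, clamped between two low jaws (up to 32 mm high) on a dark steel base plate 130 x 90 x 10 mm (long side along its x). Fixed to the bench. Origin under the centre of the base plate, z up; the rim is 60 mm above the bench.
- housing_rim (a point): Centre of the housing's mouth, level with the top of its rim (60 mm above the bench). z up.
- cover: Loose turned aluminium cover, 0.16 kg: spigot below, diameter 54 mm, 6 mm deep (drops into the 60 mm mouth); plate diameter 72 mm, 6 mm thick; upright grip bar on top, 28 mm long (its x) x 14 mm thick (its y) x 30 mm high. Total height 42 mm. Starts on the bench, right way up, standing on its spigot, turned any way. Origin at the centre of the spigot's underside, z up.
- cover_bar (a point): Centre of the cover's grip bar, half-way up it, 27 mm above the cover's underside and 15 mm above the plate's top. Axes as the cover: pinch the bar across y (14 mm).
- cover_seat (a point): Centre of the underside of the cover's plate (6 mm above the cover's origin), which lies on the housing's rim when seated.
- cover_mark (a point): Centre of the ring mark (a dark ring 16 mm across with a centre dot) on the plate's top face, 21 mm from the cover's centre along its +y, beside the grip bar; 12 mm above the cover's origin, 15 mm below cover_bar. z up out of the plate. The bar's side face is 14 mm away and rises 30 mm above it.
- stand: Fixed black block, 64 x 64 x 65 mm high, with an upright through-hole 16 mm wide in its middle that holds the gauge. Origin under its centre.
- gauge: Loose hand-held spring plunger gauge, about 0.2 kg, standing upright in the stand: grey body 40 mm (its x) x 22 mm (its y) x 60 mm high; below it a steel stem diameter 12 mm, 25 mm long, and below that the sprung plunger, diameter 8 mm, standing 30 mm out when free. Its tip is then 55 mm below the body's underside. Origin at the centre of the body's underside (resting on the stand's top, 65 mm above the bench), z up.
- gauge_center (a point): Centre of the gauge's grey body, half-way up it (30 mm above its underside; 85 mm above the free plunger's tip). Pinch it across y (22 mm). z is the gauge's own axis, up when the gauge is upright.
- gauge_tip (a point): Centre of the plunger's lower end.
- plunger (a joint): How far the plunger is pushed into the gauge, m: 0 free, 0.014 fully in. Spring: 1.5 N at the start of its travel, 3.6 N half-way (0.007), 5.7 N at the end.
- connector: Bystander: loose steel connector body, diameter 34 mm, 44 mm high. Origin under its centre.
- shell: Bystander: small loose open aluminium cup, diameter 44 mm, 32 mm high. Origin under its centre.
- jar: Bystander: small closed jar, diameter 44 mm, 50 mm high. Origin under its centre.
Not all that is in view belongs to the job. What is shaped like the cover but green is not meant. There is more than one size of the gauge; the job needs the larger.

How it is judged (in metres and radians):
On the way, in this order (a step that is already met when the one before it is completed fails the run):
1. the cover is seated level on the housing and let go, the gauge still in its stand (horizontal distance between cover_seat and housing_rim below 0.005 m and z of cover_seat in the frame of housing_rim between -0.003 and 0.002 m and angle between cover_seat's own z axis and vertical below 0.04 rad and contact force between the fingers and cover below 0.1 N and distance of gauge_center from where it was at the start of the episode below 0.02 m), for 0.3 s.
2. the gauge, held upright, is pressed on the ring mark (horizontal distance between cover_seat and housing_rim below 0.005 m and z of cover_seat in the frame of housing_rim between -0.003 and 0.002 m and angle between cover_seat's own z axis and vertical below 0.04 rad and value of joint plunger between 0.003 and 0.011 m and contact force between gauge and cover between 1 and 8 N and horizontal distance between gauge_tip and cover_mark below 0.006 m and z of gauge_tip in the frame of cover_mark below 0.003 m and angle between gauge_center's own z axis and vertical below 0.1 rad and contact force between the fingers and gauge above 1 N and contact force between the fingers and cover below 0.1 N and contact force between gauge and housing below 0.1 N and contact force between gauge and stand below 0.1 N), for 0.3 s.
At the end, for the whole second after the job is handed in: Cover in the mouth (within 5 mm), flat on the rim (+2/-3 mm, tilt under 0.04 rad). Gauge held still in the fingers, within 0.1 rad of vertical, tip within 6 mm of the mark, plunger in 3 to 11 mm, 1 to 8 N; gauge touches neither housing nor stand, fingers not on the cover (all of step 2 and linear speed of gauge below 0.02 m/s); the arm keeps its last pose, push and grip.
It fails at once if the cover is dropped (falls freely from more than about 13 mm) (contact force between the fingers and cover below 0.01 N and linear speed of cover above 0.5 m/s).
It fails at once if the gauge is pressed on the cover with more than 15 N (contact force between gauge and cover above 15 N).
It fails at once if a bystander is disturbed (moved over 30 mm) (distance of any of connector, shell, jar from where it was at the start of the episode above 0.03 m).
It also fails if it takes over 64 s, if anything falls off the work surface, if the arm or the gripper's body presses on something with over 40 N, if the wrist force passes 120 N, or if a joint passes its speed limit or range.

ROBOT

A 7-joint arm with a two-finger parallel gripper is mounted at the origin on the work surface. World frame = base frame: x ahead of the robot, y to its left, z up, the work surface at z = 0. Lengths are in m, angles in degrees, forces in N, time in s.
With the tool pointing down it reaches from about 0.35 to 0.9 m from the base axis. Payload 7.2 kg.
Tool frame: the origin (TCP) lies at the very end of the fingers, on their centre line; the grasp point (between the pads) lies arm.grip_point_offset behind it (arm.grip_point_offset is the distance from the TCP to the grasp point, in m); z points along the fingers, y is the direction in which the jaws open and shut (so a half turn about z gives the same grasp; the last joint's range is limited). The gripper opens to 88 mm and grips with 3 to 60 N. Pads are 20 mm wide; open, the fingers measure 115 mm over their backs; the gripper's body (75 mm by 178 mm) begins 61 mm behind the grasp point.
Start: joints at [67.655, 23.554, -0.728, 91.456, 0.321, 64.991, -4.71], TCP at [0.198, -0.593, 0.223] pointing down, gripper open.
Joint ranges: [-169.25, 169.25], [-16.82, 113.86], [-84.01, 82.57], [7.8, 145.47], [-59.2, 239.2], [7.22, 106.19], [-163.78, 163.78]. Speed limits (degrees/s): [136.94, 136.94, 172.46, 172.46, 180, 180, 180].

INTERFACE

Orientations are given as [roll, pitch, yaw] about the fixed x, y, z axes, in that order (R = Rz(yaw) Ry(pitch) Rx(roll)).
In Python, from cell import observe, capture, arm gives the robot as it stands.
- The arm moves only by the tool send_rows, never from a script. Its argument "series" is a list of rows, each an object of numbers: "x", "y", "z": the shift along the tool's x, y, z in cm; "ax", "ay", "az": the turn, a rotation vector about the tool's x, y, z in degrees; "grip": the opening, from -1 (shut) to 1 (fully open), so that 0 is half open. In form: [{"x": .., "y": .., "z": .., "ax": .., "ay": .., "az": .., "grip": ..}, ...]. A call has 1 to 8 rows; each row shifts and turns the commanded pose from where the row before left it, along the tool's axes as they then stand; what a row does not reach is not made up. A row lasts 1/8 s, in which the tool goes at most 62.5 mm and 10.7 degrees, less where a joint would pass 70% of its speed; a pose out of reach is approached as far as the arm can. A call with a gripper value outside its range is refused whole. The fingers move at their own pace and stop on an object; "force" is the grip in N (left out, the last holds). Time passes only in rows, so rows that do not move let the fingers close. It gives the time, the measured TCP pose, the force and the opening at its end, in the units of the state.
- observe(): the state, without advancing time (a new reading comes with each control period).
- capture(name): name is "side" or "top" or "wrist"; returns a dict with "img" (420x560x3 uint8, blue, green, red), "depth" (420x560 float32, m along the optical axis (not along the pixel's ray), 0 where there is no reading), "fx", "fy", "cx", "cy" (pixels), "origin" and "attitude" of the camera in the world. Camera axes: x right, y down, z forward; pixel columns grow to the right and rows downward; lengths in m; the calibration is good to about 2 mm. A picture is of the moment at which its call begins.
- arm.sign_off(): hands the job in, once; it reports no verdict.
The state is a dict: "clock": time; "q": joint angles; "joint_velocities": joint speeds; "effort": joint torques, N m; "tcp_pos": TCP position; "eef_rot": TCP orientation; "ft_force": force on the tool from outside, world axes, zero at the start; "wrist_torque": the same for the moment, N m; "grip_width": finger opening in m.
Only numpy, scipy, OpenCV 4.12 (cv2) and the standard library are available. Lean on these libraries where they do the work, as an engineer would, in place of code of your own. Each camera call takes 0.05 s, during which the arm holds its last target. There are 200 camera calls.

## Working session

There is one attempt and no reset: what is moved stays moved. The work goes in short steps, Python scripts to look and compute and a tool call to move; the robot and the scene stay as the last step left them, time stands still between calls to the robot, and variables do not carry over. Pictures are saved under pics/ and viewed, about 8 in all and at most 12, crops included, and the job is handed in when it is done.

Besides the shell and the picture viewer there is one more tool, called after ">>>" as a command line: name --argument value ..., lists and objects as JSON in quotes. send_rows: Moves the arm, as the interface text tells. Its arguments: {"type":"object","properties":{"series":{"type":"array","items":{"type":"object","properties":{"x":{"type":"number"},"y":{"type":"number"},"z":{"type":"number"},"ax":{"type":"number"},"ay":{"type":"number"},"az":{"type":"number"},"grip":{"type":"number"}}}},"force":{"type":"number"}},"required":["series"]}

```bash
ls; mkdir -p pics; cat > h.py <<'E'
import numpy as np, cv2
from cell import observe, capture, arm
from scipy.spatial.transform import Rotation as R
def RT(c):
    a=np.array(c["attitude"],float)
    M=a if a.shape==(3,3) else R.from_euler('xyz',a,degrees=True).as_matrix()
    return M,np.array(c["origin"],float)
def cloud(c):
    M,o=RT(c); d=c["depth"]; v,u=np.indices(d.shape)
    P=np.stack([(u-c["cx"])/c["fx"]*d,(v-c["cy"])/c["fy"]*d,d],-1)@M.T+o
    P[d==0]=np.nan
    return P
def ray(c,u,v,z):
    M,o=RT(c); r=M@np.array([(u-c["cx"])/c["fx"],(v-c["cy"])/c["fy"],1]); return o+r*(z-o[2])/r[2]
E
python3 - <<'E'
from h import *
s=observe(); print({k:np.round(v,3).tolist() for k,v in s.items()}, arm.grip_point_offset)
ims=[]
for n in("side","top"):
    c=capture(n); print(n,c["origin"],c["attitude"],c["fx"],c["cx"],c["cy"]); cv2.imwrite(f"pics/{n}0.png",c["img"]); np.savez(f"{n}0.npz",**c)
E
```

```text
pics
{'clock': 0.0, 'q': [67.655, 23.598, -0.73, 91.504, 0.32, 64.991, -4.71], 'joint_velocities': [-0.111, -0.102, 0.001, -0.003, 0.067, 0.154, 0.02], 'effort': [-0.0, -58.795, 0.641, -29.107, -0.054, 0.018, 0.0], 'tcp_pos': [0.197, -0.592, 0.222], 'eef_rot': [-179.91, 0.005, 18.44], 'ft_force': [0.502, 0.792, 0.731], 'wrist_torque': [0.054, -0.019, 0.02], 'grip_width': 0.088} 0.0187
side [0.33467948 0.47493331 0.78325929] [-142.17683629    0.15210856 -150.74431114] 440.6883046842258 276.5315417054103 210.02302101692558
top [ 0.47282713 -0.01691122  0.92432692] [-1.69947097e+02  1.02786407e-01 -8.88938534e+01] 389.25972505238997 280.26631520578195 200.6336806287128
```

View pics/top0.png

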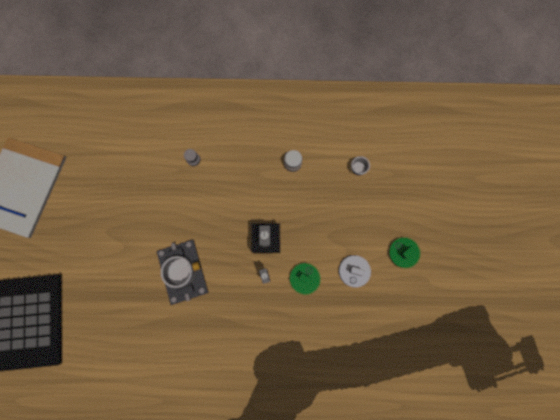

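View pics/side0.png

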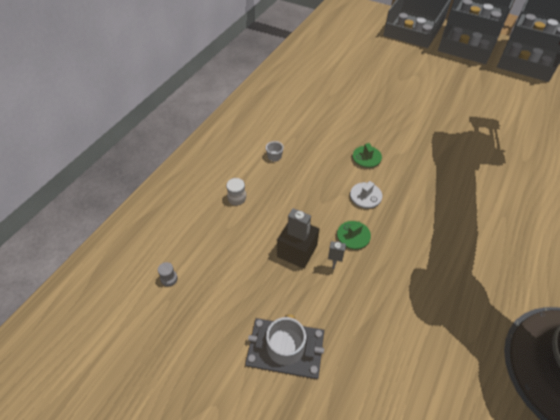

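The top view shows the white cover at (355,271), the housing at (177,272), the stand with the large gauge at (265,237) and the small gauge at (264,274). The bystanders sit in the row near y=160, and there are green decoys on each side of the cover.

```bash
cat > m.py <<'E'
from h import *
c=dict(np.load("top0.npz")); c={k:(v.item() if v.ndim==0 else v) for k,v in c.items()}
P=cloud(c)
def sel(u0,u1,v0,v1,z0,z1):
    p=P[v0:v1,u0:u1].reshape(-1,3); return p[(p[:,2]>z0)&(p[:,2]<z1)]
for n,b in dict(coverplate=(333,378,249,294,.006,.022),bar=(333,378,249,294,.032,.052),rim=(150,210,240,303,.053,.068),stand=(245,285,217,257,.055,.075),gaugetop=(245,285,210,257,.11,.14),small=(254,278,260,290,.02,.2)).items():
    p=sel(*b)
    if len(p)<4: print(n,len(p)); continue
    r=cv2.minAreaRect((p[:,:2]*1000).astype(np.float32)); print(n,len(p),p.mean(0).round(4),np.round(r[0],1),np.round(r[1],1),round(r[2],1),"z",np.percentile(p[:,2],[5,50,95]).round(4))
im=cv2.resize(c["img"][205:310,150:430],None,fx=2.8,fy=2.8,interpolation=cv2.INTER_CUBIC); cv2.imwrite("pics/crop0.png",im)
E
python3 m.py
```

```text
coverplate 678 [ 0.4733 -0.1868  0.0117] [ 473.3 -187.8] [68.2 70. ] 1.1 z [0.0092 0.0117 0.0142]
bar 85 [ 0.4736 -0.1868  0.0411] [ 473.9 -187.1] [27.9 13.7] 74.5 z [0.038  0.0414 0.0441]
rim 202 [0.4638 0.2133 0.0588] [464.8 212.4] [67.3 66.3] 30.3 z [0.0548 0.059  0.0618]
stand 620 [0.5415 0.0173 0.0645] [542.5  18.5] [63.7 63.9] 1.2 z [0.0621 0.0644 0.0671]
gaugetop 193 [0.542  0.0182 0.1249] [542.8  18.3] [40.5 18.7] 1.6 z [0.122  0.1251 0.1273]
small 113 [0.4599 0.0176 0.0823] [459.8  18.2] [29.1 16.1] 17.0 z [0.0702 0.0838 0.0865]
```

View pics/crop0.png

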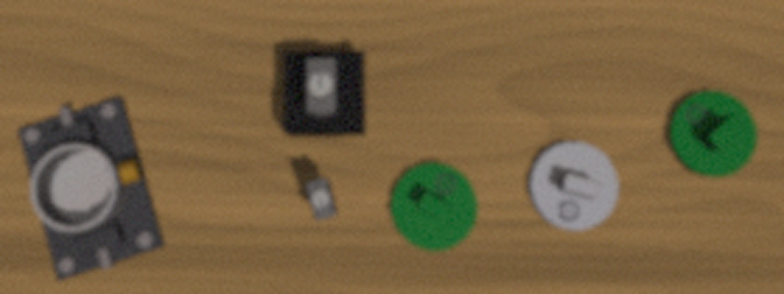

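The crop shows the cover's ring mark below and slightly left of its bar, so the cover's +y points to about 164.5° in the world. The gauge body is long along world x. Next I move above the cover.

>>> send_rows --series '[{"x": 4.5,"y": -3.4,"z": 0.6,"grip": 1},{"x": 4.9,"y": -3.7,"z": 0.6},{"x": 4.9,"y": -3.7,"z": 0.6},{"x": 4.9,"y": -3.7,"z": 0.6},{"x": 4.9,"y": -3.7,"z": 0.6},{"x": 4.9,"y": -3.7,"z": 0.6},{"x": 4.9,"y": -3.7,"z": 0.6},{"x": 4.9,"y": -3.7,"z": 0.6}]'

```text
schema error: expected keys x, y, z, ax, ay, az, grip
```

>>> send_rows --series '[{"az": -9.3},{"az": -9.3},{"az": -9.3},{"az": -9.3},{"az": -9.3},{"az": -9.5},{}]'

```text
schema error: expected keys x, y, z, ax, ay, az, grip
```

```bash
cat >> h.py <<'E'
def go(x,y,z,psi=None):
    """remaining shift in tool axes (cm) from the measured pose, and az"""
    s=observe(); M=R.from_euler('xyz',s["eef_rot"],degrees=True).as_matrix()
    d=M.T@(np.array([x,y,z])-s["tcp_pos"])*100
    print("clk",round(s["clock"],2),"tcp",np.round(s["tcp_pos"],4),"rot",np.round(s["eef_rot"],2),"F",np.round(s["ft_force"],1),"w",round(float(s["grip_width"]),4),"-> shift",d.round(2),"az",None if psi is None else round((s["eef_rot"][2]-psi+180)%360-180,2))
E
cat > w.py <<'E'
from h import *
import sys
c=capture("wrist"); cv2.imwrite(f"pics/{sys.argv[1]}.png",c["img"]); P=cloud(c)
def fit(n,z0,z1,x,y,r):
    m=(P[...,2]>z0)&(P[...,2]<z1)&(np.hypot(P[...,0]-x,P[...,1]-y)<r); p=P[m]
    if len(p)<4: print(n,len(p)); return
    q=cv2.minAreaRect((p[:,:2]*1000).astype(np.float32)); print(n,len(p),"mean",p.mean(0).round(4),np.round(q[0],1),np.round(q[1],1),round(q[2],1))
E
python3 - w1 <<'E'
exec(open("w.py").read())
fit("plate",.006,.02,.4736,-.187,.05); fit("bar",.036,.05,.4736,-.187,.04); go(.4736,-.187,.06,74.5)
E
```

```text
plate 0
bar 0
clk 0.15 tcp [ 0.1975 -0.5926  0.222 ] rot [-1.7993e+02  1.0000e-02  1.8440e+01] F [-0.1  0.2  0. ] w 0.0877 -> shift [ 39.02 -29.72  16.23] az -56.06
```

View pics/w1.png

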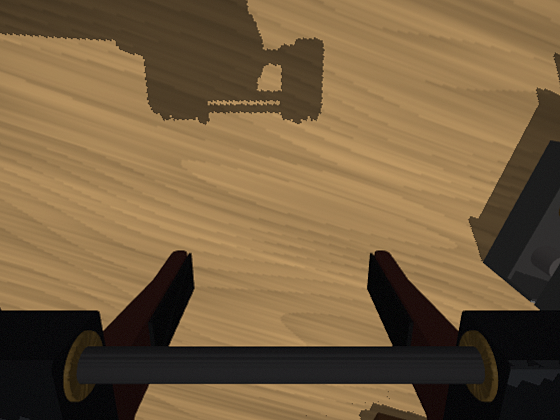

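The rows need every key and the arm did not move. This wrist view shows only bare bench, with the fingers at (180,260) and (380,260).

>>> send_rows --series '[{"x": 4.5,"y": -3.4,"z": 0.6,"ax": 0,"ay": 0,"az": 0,"grip": 1},{"x": 4.9,"y": -3.7,"z": 0.6,"ax": 0,"ay": 0,"az": 0,"grip": 1},{"x": 4.9,"y": -3.7,"z": 0.6,"ax": 0,"ay": 0,"az": 0,"grip": 1},{"x": 4.9,"y": -3.7,"z": 0.6,"ax": 0,"ay": 0,"az": 0,"grip": 1},{"x": 4.9,"y": -3.7,"z": 0.6,"ax": 0,"ay": 0,"az": 0,"grip": 1},{"x": 4.9,"y": -3.7,"z": 0.6,"ax": 0,"ay": 0,"az": 0,"grip": 1},{"x": 4.9,"y": -3.7,"z": 0.6,"ax": 0,"ay": 0,"az": 0,"grip": 1},{"x": 4.9,"y": -3.7,"z": 0.6,"ax": 0,"ay": 0,"az": 0,"grip": 1}]'

```text
clock: 1.15
tcp_pos: [0.4739, -0.1906, 0.1745]
eef_rot: [180.0, -0.0, 18.4]
ft_force: [1.1, -0.6, 0.3]
grip_width: 0.0878
```

>>> send_rows --series '[{"x": 0,"y": 0,"z": 0,"ax": 0,"ay": 0,"az": -9.3,"grip": 1},{"x": 0,"y": 0,"z": 0,"ax": 0,"ay": 0,"az": -9.3,"grip": 1},{"x": 0,"y": 0,"z": 0,"ax": 0,"ay": 0,"az": -9.3,"grip": 1},{"x": 0,"y": 0,"z": 0,"ax": 0,"ay": 0,"az": -9.3,"grip": 1},{"x": 0,"y": 0,"z": 0,"ax": 0,"ay": 0,"az": -9.3,"grip": 1},{"x": 0,"y": 0,"z": 0,"ax": 0,"ay": 0,"az": -9.5,"grip": 1},{"x": 0,"y": 0,"z": 0,"ax": 0,"ay": 0,"az": 0,"grip": 1}]'

```text
clock: 2.02
tcp_pos: [0.4728, -0.1923, 0.1744]
eef_rot: [-180.0, -0.0, 74.4]
ft_force: [0.0, 0.1, 0.3]
grip_width: 0.088
```

```bash
python3 - w2 <<'E'
exec(open("w.py").read())
fit("plate",.006,.02,.4736,-.187,.05); fit("bar",.036,.05,.4736,-.187,.04); go(.4736,-.187,.06,74.5)
E
```

```text
plate 3980 mean [ 0.4765 -0.1847  0.0119] [ 476.  -186.7] [71.5 70.7] 69.5
bar 529 mean [ 0.476  -0.1859  0.0417] [ 476.2 -186.6] [28.2 13.8] 74.2
clk 2.08 tcp [ 0.4729 -0.1924  0.1745] rot [-1.7998e+02 -1.0000e-02  7.4210e+01] F [ 0.2  0.6 -0.8] w 0.0879 -> shift [ 0.54 -0.08 11.45] az -0.29
```

>>> send_rows --series '[{"x": 0.6,"y": 0.05,"z": 2.0,"ax": 0,"ay": 0,"az": 0,"grip": 0.2},{"x": 0,"y": 0,"z": 3.0,"ax": 0,"ay": 0,"az": 0,"grip": 0.2},{"x": 0,"y": 0,"z": 3.0,"ax": 0,"ay": 0,"az": 0,"grip": 0.2},{"x": 0,"y": 0,"z": 3.0,"ax": 0,"ay": 0,"az": 0,"grip": 0.2},{"x": 0,"y": 0,"z": 2.5,"ax": 0,"ay": 0,"az": 0,"grip": 0.2},{"x": 0,"y": 0,"z": 1.5,"ax": 0,"ay": 0,"az": 0,"grip": 0.2},{"x": 0,"y": 0,"z": 0.8,"ax": 0,"ay": 0,"az": 0,"grip": 0.2},{"x": 0,"y": 0,"z": 0,"ax": 0,"ay": 0,"az": 0,"grip": 0.2}]'

```text
clock: 3.08
tcp_pos: [0.4753, -0.1866, 0.0166]
eef_rot: [-180.0, 0.0, 74.4]
ft_force: [-1.0, -0.2, -0.1]
grip_width: 0.0528
```

>>> send_rows --series '[{"x": 0,"y": 0,"z": 0,"ax": 0,"ay": 0,"az": 0,"grip": -1},{"x": 0,"y": 0,"z": 0,"ax": 0,"ay": 0,"az": 0,"grip": -1},{"x": 0,"y": 0,"z": 0,"ax": 0,"ay": 0,"az": 0,"grip": -1},{"x": 0,"y": 0,"z": 0,"ax": 0,"ay": 0,"az": 0,"grip": -1},{"x": 0,"y": 0,"z": 0,"ax": 0,"ay": 0,"az": 0,"grip": -1},{"x": 0,"y": 0,"z": 0,"ax": 0,"ay": 0,"az": 0,"grip": -1}]' --force 25

```text
clock: 3.82
tcp_pos: [0.4752, -0.1866, 0.0168]
eef_rot: [180.0, 0.0, 74.4]
ft_force: [-0.4, 0.2, 5.1]
grip_width: 0.0137
```

```bash
python3 -c "
from h import *
go(.464,.213,.2)"
```

```text
clk 3.83 tcp [ 0.4752 -0.1866  0.0168] rot [1.800e+02 1.000e-02 7.444e+01] F [-0.4  0.2  5.1] w 0.0137 -> shift [ 38.2  -11.8  -18.33] az None
```

>>> send_rows --series '[{"x": 0,"y": 0,"z": -1,"ax": 0,"ay": 0,"az": 0,"grip": -1},{"x": 0,"y": 0,"z": -3,"ax": 0,"ay": 0,"az": 0,"grip": -1},{"x": 0,"y": 0,"z": -4,"ax": 0,"ay": 0,"az": 0,"grip": -1},{"x": 0,"y": 0,"z": -4,"ax": 0,"ay": 0,"az": 0,"grip": -1},{"x": 0,"y": 0,"z": -4,"ax": 0,"ay": 0,"az": 0,"grip": -1},{"x": 0,"y": 0,"z": -2,"ax": 0,"ay": 0,"az": 0,"grip": -1}]'

```text
clock: 4.58
tcp_pos: [0.4758, -0.1866, 0.1993]
eef_rot: [179.8, 0.0, 74.4]
ft_force: [0.6, -1.1, -3.2]
grip_width: 0.0136
```

>>> send_rows --series '[{"x": 2.6,"y": -0.8,"z": 0,"ax": 0,"ay": 0,"az": 0,"grip": -1},{"x": 4.6,"y": -1.4,"z": 0,"ax": 0,"ay": 0,"az": 0,"grip": -1},{"x": 4.6,"y": -1.4,"z": 0,"ax": 0,"ay": 0,"az": 0,"grip": -1},{"x": 4.6,"y": -1.4,"z": 0,"ax": 0,"ay": 0,"az": 0,"grip": -1},{"x": 4.6,"y": -1.4,"z": 0,"ax": 0,"ay": 0,"az": 0,"grip": -1},{"x": 4.6,"y": -1.4,"z": 0,"ax": 0,"ay": 0,"az": 0,"grip": -1},{"x": 4.6,"y": -1.4,"z": 0,"ax": 0,"ay": 0,"az": 0,"grip": -1},{"x": 1.5,"y": -0.5,"z": 0,"ax": 0,"ay": 0,"az": 0,"grip": -1}]'

```text
clock: 5.58
tcp_pos: [0.466, 0.148, 0.1972]
eef_rot: [-180.0, -0.1, 74.7]
ft_force: [-0.2, -0.8, -1.4]
grip_width: 0.0136
```

```bash
python3 - w3 <<'E'
exec(open("w.py").read())
fit("rim",.056,.066,.464,.213,.045); go(.464,.213,.09)
s=observe();t=np.array(s["tcp_pos"])
fit("heldplate",t[2]-.010,t[2]-.001,t[0],t[1],.045)
E
```

```text
rim 1280 mean [0.4667 0.2148 0.0595] [467.  213.9] [66.8 66.9] 41.3
clk 5.62 tcp [0.466  0.1486 0.1971] rot [-1.7999e+02 -9.0000e-02  7.4700e+01] F [ 0.2  1.9 -1.4] w 0.0137 -> shift [ 6.14 -1.89 10.72] az None
heldplate 7998 mean [0.4705 0.1604 0.1922] [466.7 149. ] [71.5 69.7] 17.1
```

View pics/w3.png

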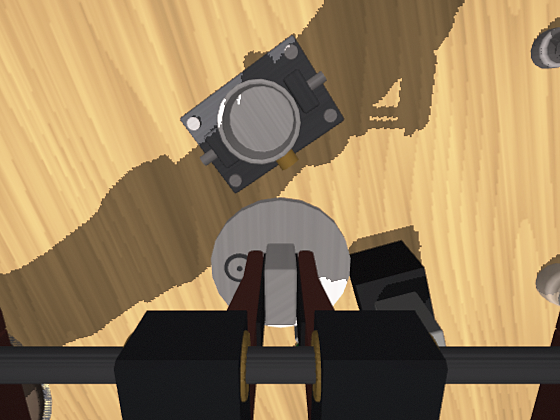

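The wrist view shows the housing mouth at (260,120), and the held cover is level with its ring mark at (238,268). Next I move over the mouth and lower.

>>> send_rows --series '[{"x": 3.1,"y": -0.88,"z": 0,"ax": 0,"ay": 0,"az": 0,"grip": -1},{"x": 3.13,"y": -0.88,"z": 1,"ax": 0,"ay": 0,"az": 0,"grip": -1},{"x": 0,"y": 0,"z": 3,"ax": 0,"ay": 0,"az": 0,"grip": -1},{"x": 0,"y": 0,"z": 3,"ax": 0,"ay": 0,"az": 0,"grip": -1},{"x": 0,"y": 0,"z": 2,"ax": 0,"ay": 0,"az": 0,"grip": -1},{"x": 0,"y": 0,"z": 1,"ax": 0,"ay": 0,"az": 0,"grip": -1},{"x": 0,"y": 0,"z": 1,"ax": 0,"ay": 0,"az": 0,"grip": -1},{"x": 0,"y": 0,"z": 0,"ax": 0,"ay": 0,"az": 0,"grip": -1}]'

```text
clock: 6.62
tcp_pos: [0.4665, 0.2091, 0.0865]
eef_rot: [-180.0, 0.0, 74.4]
ft_force: [0.1, 0.2, -1.0]
grip_width: 0.014
```

```bash
python3 - <<'E'
from h import *
go(.4655,.2133,.0708,74.7)
ims=[]
for n in("side","top"):
    c=capture(n); u0,v0=(230,280) if n=="side" else (120,225)
    ims.append(cv2.resize(c["img"][v0:v0+110,u0:u0+110],(400,400),interpolation=cv2.INTER_CUBIC))
cv2.imwrite("pics/st1.png",np.hstack(ims))
E
```

```text
clk 6.62 tcp [0.4665 0.2091 0.0865] rot [-1.7998e+02  3.0000e-02  7.4410e+01] F [ 0.1  0.2 -1. ] w 0.014 -> shift [ 0.38 -0.21  1.56] az -0.29
```

View pics/st1.png

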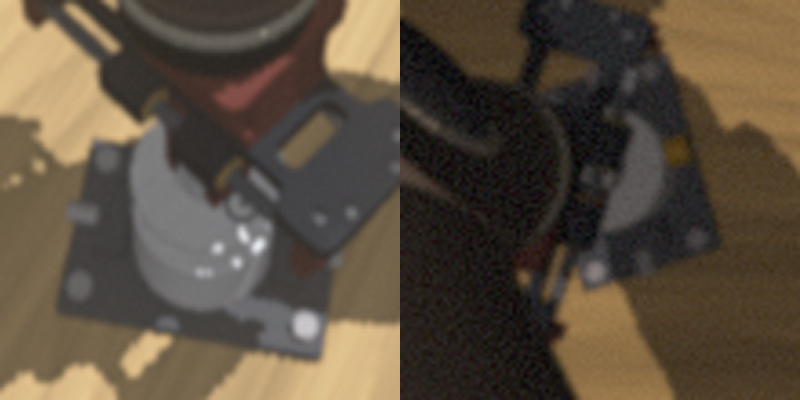

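The side view shows the cover hanging level just over the cup. The TCP still needs about 4 mm of shift, so I correct that and lower slowly.

>>> send_rows --series '[{"x": 0.38,"y": -0.21,"z": 0,"ax": 0,"ay": 0,"az": 0,"grip": -1},{"x": 0,"y": 0,"z": 0.3,"ax": 0,"ay": 0,"az": 0,"grip": -1},{"x": 0,"y": 0,"z": 0.3,"ax": 0,"ay": 0,"az": 0,"grip": -1},{"x": 0,"y": 0,"z": 0.3,"ax": 0,"ay": 0,"az": 0,"grip": -1},{"x": 0,"y": 0,"z": 0.2,"ax": 0,"ay": 0,"az": 0,"grip": -1},{"x": 0,"y": 0,"z": 0.1,"ax": 0,"ay": 0,"az": 0,"grip": -1},{"x": 0,"y": 0,"z": 0,"ax": 0,"ay": 0,"az": 0,"grip": -1}]'

```text
clock: 7.6
tcp_pos: [0.4655, 0.2138, 0.0746]
eef_rot: [-180.0, 0.0, 74.4]
ft_force: [0.2, -0.5, -1.4]
grip_width: 0.0136
```

>>> send_rows --series '[{"x": 0,"y": 0,"z": 0.15,"ax": 0,"ay": 0,"az": 0,"grip": -1},{"x": 0,"y": 0,"z": 0.1,"ax": 0,"ay": 0,"az": 0,"grip": -1},{"x": 0,"y": 0,"z": 0.1,"ax": 0,"ay": 0,"az": 0,"grip": -1},{"x": 0,"y": 0,"z": 0.05,"ax": 0,"ay": 0,"az": 0,"grip": -1},{"x": 0,"y": 0,"z": 0,"ax": 0,"ay": 0,"az": 0,"grip": -1}]'

```text
clock: 8.22
tcp_pos: [0.4655, 0.2137, 0.0708]
eef_rot: [180.0, 0.0, 74.4]
ft_force: [-1.0, -1.4, 2.8]
grip_width: 0.0139
```

Contact comes at the expected height (+4 N relative to carrying). I release, opening slightly first, and then raise.

>>> send_rows --series '[{"x": 0,"y": 0,"z": 0.05,"ax": 0,"ay": 0,"az": 0,"grip": -1},{"x": 0,"y": 0,"z": 0,"ax": 0,"ay": 0,"az": 0,"grip": -0.4},{"x": 0,"y": 0,"z": 0,"ax": 0,"ay": 0,"az": 0,"grip": -0.1},{"x": 0,"y": 0,"z": 0,"ax": 0,"ay": 0,"az": 0,"grip": -0.1},{"x": 0,"y": 0,"z": 0,"ax": 0,"ay": 0,"az": 0,"grip": -0.1},{"x": 0,"y": 0,"z": -1,"ax": 0,"ay": 0,"az": 0,"grip": -0.1},{"x": 0,"y": 0,"z": -3,"ax": 0,"ay": 0,"az": 0,"grip": -0.1},{"x": 0,"y": 0,"z": -4,"ax": 0,"ay": 0,"az": 0,"grip": -0.1}]'

```text
clock: 9.22
tcp_pos: [0.465, 0.2136, 0.151]
eef_rot: [-179.9, 0.0, 74.5]
ft_force: [0.4, -1.3, 0.5]
grip_width: 0.0396
```

>>> send_rows --series '[{"x": -4,"y": 0,"z": -4,"ax": 0,"ay": 0,"az": 0,"grip": 0.3},{"x": -4,"y": 0,"z": -1,"ax": 0,"ay": 0,"az": 0,"grip": 0.3},{"x": 0,"y": 0,"z": 0,"ax": 0,"ay": 0,"az": 0,"grip": 0.3}]'

```text
clock: 9.6
tcp_pos: [0.4443, 0.1341, 0.2016]
eef_rot: [179.8, 0.1, 74.2]
ft_force: [-0.7, 0.2, 0.2]
grip_width: 0.057
```

```bash
python3 - w4 <<'E'
exec(open("w.py").read())
x,y=.4655,.2135
fit("plate",.060,.0745,x,y,.05); fit("bar",.085,.11,x,y,.04); go(.542,.018,.2,1.6)
m=(P[...,2]>.060)&(P[...,2]<.075)&(np.hypot(P[...,0]-x,P[...,1]-y)<.045)
p=P[m]; A=np.c_[p[:,:2]-[x,y],np.ones(len(p))]; k=np.linalg.lstsq(A,p[:,2],rcond=None)[0]; print("plane",k.round(4))
m=(P[...,2]>.110)&(P[...,2]<.14)&(np.hypot(P[...,0]-.542,P[...,1]-.018)<.04); print("gauge px",m.sum())
E
```

```text
plate 5920 mean [0.467  0.2146 0.0658] [466.9 213.3] [71.3 71.1] 71.2
bar 773 mean [0.4665 0.2135 0.0957] [466.4 213.3] [27.4 13.1] 74.2
clk 9.65 tcp [0.4444 0.1357 0.2012] rot [179.88  -0.    74.29] F [-0.3 -0.4 -0.2] w 0.057 -> shift [-8.69 12.58  0.14] az 72.69
plane [-0.0011  0.0001  0.0658]
gauge px 604
```

View pics/w4.png

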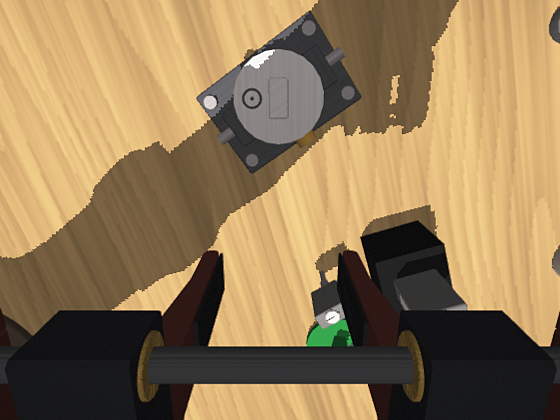

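The cover is seated flat at z=0.0658, with the mark at (252,98) in the image. The gauge is still in its stand at (430,290). Next I go above it and turn.

>>> send_rows --series '[{"x": -2.2,"y": 3.2,"z": 0,"ax": 0,"ay": 0,"az": 0,"grip": 0.3},{"x": -2.2,"y": 3.2,"z": 0,"ax": 0,"ay": 0,"az": 0,"grip": 0.3},{"x": -2.2,"y": 3.2,"z": 0,"ax": 0,"ay": 0,"az": 0,"grip": 0.3},{"x": -2.1,"y": 3.1,"z": 0,"ax": 0,"ay": 0,"az": 0,"grip": 0.3},{"x": 0,"y": 0,"z": 0,"ax": 0,"ay": 0,"az": 10.3,"grip": 0.3},{"x": 0,"y": 0,"z": 0,"ax": 0,"ay": 0,"az": 10.3,"grip": 0.3},{"x": 0,"y": 0,"z": 0,"ax": 0,"ay": 0,"az": 10.3,"grip": 0.3},{"x": 0,"y": 0,"z": 0,"ax": 0,"ay": 0,"az": 10.3,"grip": 0.3}]'

```text
clock: 10.65
tcp_pos: [0.5433, 0.0205, 0.1996]
eef_rot: [-179.9, 0.0, 33.0]
ft_force: [-0.0, -0.3, -0.7]
grip_width: 0.057
```

>>> send_rows --series '[{"x": 0,"y": 0,"z": 0,"ax": 0,"ay": 0,"az": 10.3,"grip": 0.3},{"x": 0,"y": 0,"z": 0,"ax": 0,"ay": 0,"az": 10.3,"grip": 0.3},{"x": 0,"y": 0,"z": 0,"ax": 0,"ay": 0,"az": 10.3,"grip": 0.3},{"x": 0,"y": 0,"z": 0,"ax": 0,"ay": 0,"az": 0,"grip": 0.3}]'

```text
clock: 11.15
tcp_pos: [0.5432, 0.0204, 0.1997]
eef_rot: [-180.0, 0.0, 2.5]
ft_force: [-0.3, 0.5, 0.2]
grip_width: 0.057
```

```bash
python3 - w5 <<'E'
exec(open("w.py").read())
fit("gaugetop",.115,.14,.543,.018,.035); fit("standtop",.06,.07,.543,.018,.055); go(.543,.018,.078,1.6)
E
```

```text
gaugetop 1750 mean [0.5473 0.0192 0.125 ] [545.5  18.9] [39.9 21.8] 2.0
standtop 3701 mean [0.5502 0.0194 0.0648] [545.1  19. ] [64.5 64.1] 1.6
clk 11.2 tcp [0.5432 0.0202 0.1998] rot [-1.7998e+02  3.0000e-02  2.6700e+00] F [ 0.4 -0.4  0.2] w 0.0574 -> shift [-0.03  0.22 12.18] az 1.07
```

>>> send_rows --series '[{"x": 0.1,"y": 0.14,"z": 1,"ax": 0,"ay": 0,"az": 0.6,"grip": 0.3},{"x": 0,"y": 0,"z": 2.5,"ax": 0,"ay": 0,"az": 0,"grip": 0.3},{"x": 0,"y": 0,"z": 3,"ax": 0,"ay": 0,"az": 0,"grip": 0.3},{"x": 0,"y": 0,"z": 3,"ax": 0,"ay": 0,"az": 0,"grip": 0.3},{"x": 0,"y": 0,"z": 2,"ax": 0,"ay": 0,"az": 0,"grip": 0.3},{"x": 0,"y": 0,"z": 0.8,"ax": 0,"ay": 0,"az": 0,"grip": 0.3},{"x": 0,"y": 0,"z": 0,"ax": 0,"ay": 0,"az": 0,"grip": 0.3}]'

```text
clock: 12.08
tcp_pos: [0.5439, 0.0175, 0.0767]
eef_rot: [-180.0, 0.1, 1.8]
ft_force: [1.2, -0.4, 0.9]
grip_width: 0.0573
```

>>> send_rows --series '[{"x": 0,"y": 0,"z": 0,"ax": 0,"ay": 0,"az": 0,"grip": -1},{"x": 0,"y": 0,"z": 0,"ax": 0,"ay": 0,"az": 0,"grip": -1},{"x": 0,"y": 0,"z": 0,"ax": 0,"ay": 0,"az": 0,"grip": -1},{"x": 0,"y": 0,"z": 0,"ax": 0,"ay": 0,"az": 0,"grip": -1},{"x": 0,"y": 0,"z": 0,"ax": 0,"ay": 0,"az": 0,"grip": -1},{"x": 0,"y": 0,"z": 0,"ax": 0,"ay": 0,"az": 0,"grip": -1}]' --force 25

```text
clock: 12.82
tcp_pos: [0.5443, 0.0178, 0.0775]
eef_rot: [-180.0, -0.0, 1.8]
ft_force: [-1.0, 1.0, 5.1]
grip_width: 0.0219
```

>>> send_rows --series '[{"x": 0,"y": 0,"z": -0.5,"ax": 0,"ay": 0,"az": 0,"grip": -1},{"x": 0,"y": 0,"z": -1.5,"ax": 0,"ay": 0,"az": 0,"grip": -1},{"x": 0,"y": 0,"z": -2,"ax": 0,"ay": 0,"az": 0,"grip": -1},{"x": 0,"y": 0,"z": -2.5,"ax": 0,"ay": 0,"az": 0,"grip": -1},{"x": 0,"y": 0,"z": -2.5,"ax": 0,"ay": 0,"az": 0,"grip": -1},{"x": 0,"y": 0,"z": -2,"ax": 0,"ay": 0,"az": 0,"grip": -1},{"x": 0,"y": 0,"z": -1,"ax": 0,"ay": 0,"az": 0,"grip": -1},{"x": 0,"y": 0,"z": 0,"ax": 0,"ay": 0,"az": 0,"grip": -1}]'

```text
clock: 13.82
tcp_pos: [0.5443, 0.0173, 0.1978]
eef_rot: [180.0, -0.1, 1.7]
ft_force: [-0.2, 0.5, -2.1]
grip_width: 0.0217
```

```bash
python3 - <<'E'
from h import *
go(.4451,.2192,.20)
c=capture("side"); cv2.imwrite("pics/side6.png",c["img"])
c=capture("top"); P=cloud(c)
m=(P[...,2]>.060)&(P[...,2]<.073)&(np.hypot(P[...,0]-.465,P[...,1]-.2135)<.036)
v,u=np.nonzero(m); print("plate top view",np.round(cv2.minAreaRect((P[m][:,:2]*1000).astype(np.float32)),1) if 0 else cv2.minAreaRect((P[m][:,:2]*1000).astype(np.float32)))
E
```

```text
clk 13.82 tcp [0.5443 0.0173 0.1978] rot [ 1.7998e+02 -7.0000e-02  1.7300e+00] F [-0.2  0.5 -2.1] w 0.0217 -> shift [ -9.31 -20.48  -0.23] az None
plate top view ((464.6993713378906, 212.89498901367188), (70.62089538574219, 69.56466674804688), 1.7844321727752686)
```

View pics/side6.png

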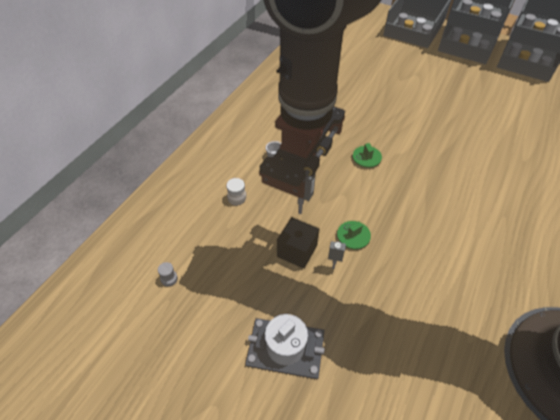

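The gauge is out of its stand and upright at (307,190), and the cover is seated at (287,340). Next I go above the mark.

>>> send_rows --series '[{"x": -1.2,"y": -2.6,"z": 0,"ax": 0,"ay": 0,"az": 0,"grip": -1},{"x": -1.6,"y": -3.6,"z": 0,"ax": 0,"ay": 0,"az": 0,"grip": -1},{"x": -1.6,"y": -3.6,"z": 0,"ax": 0,"ay": 0,"az": 0,"grip": -1},{"x": -1.6,"y": -3.6,"z": 0,"ax": 0,"ay": 0,"az": 0,"grip": -1},{"x": -1.6,"y": -3.6,"z": 0,"ax": 0,"ay": 0,"az": 0,"grip": -1},{"x": -1.2,"y": -2.5,"z": 0,"ax": 0,"ay": 0,"az": 0,"grip": -1},{"x": -0.5,"y": -1.0,"z": 0,"ax": 0,"ay": 0,"az": 0,"grip": -1},{"x": 0,"y": 0,"z": 0,"ax": 0,"ay": 0,"az": 0,"grip": -1}]'

```text
clock: 14.92
tcp_pos: [0.4447, 0.2194, 0.1967]
eef_rot: [180.0, 0.0, 1.8]
ft_force: [-0.2, 0.5, -1.7]
grip_width: 0.0219
```

```bash
python3 - <<'E'
from h import *
go(.4451,.2192,.143)
E
```

```text
clk 14.93 tcp [0.4447 0.2194 0.1967] rot [1.7997e+02 4.0000e-02 1.7900e+00] F [-0.2  0.5 -1.7] w 0.0219 -> shift [0.04 0.02 5.37] az None
```

Lowering to about 8 mm above the mark, then a close look.

>>> send_rows --series '[{"x": 0.04,"y": 0,"z": 1,"ax": 0,"ay": 0,"az": 0,"grip": -1},{"x": 0,"y": 0,"z": 1.5,"ax": 0,"ay": 0,"az": 0,"grip": -1},{"x": 0,"y": 0,"z": 1.5,"ax": 0,"ay": 0,"az": 0,"grip": -1},{"x": 0,"y": 0,"z": 1,"ax": 0,"ay": 0,"az": 0,"grip": -1},{"x": 0,"y": 0,"z": 0.4,"ax": 0,"ay": 0,"az": 0,"grip": -1},{"x": 0,"y": 0,"z": 0,"ax": 0,"ay": 0,"az": 0,"grip": -1}]'

```text
clock: 15.68
tcp_pos: [0.4453, 0.2196, 0.143]
eef_rot: [180.0, 0.0, 1.7]
ft_force: [-0.7, -0.2, -1.8]
grip_width: 0.0222
```

```bash
python3 - <<'E'
from h import *
go(.4451,.2192,.1265)
a=capture("side")["img"][275:385,235:345]; b=capture("wrist")["img"]
cv2.imwrite("pics/c7.png",np.hstack([cv2.resize(a,(390,390),interpolation=cv2.INTER_CUBIC),cv2.resize(b,(400,300))[:, :] if 0 else cv2.copyMakeBorder(cv2.resize(b,(400,300)),0,90,0,0,0)]))
E
```

```text
clk 15.68 tcp [0.4453 0.2196 0.143 ] rot [1.80e+02 2.00e-02 1.74e+00] F [-0.7 -0.2 -1.8] w 0.0222 -> shift [-0.02  0.04  1.65] az None
```

View pics/c7.png

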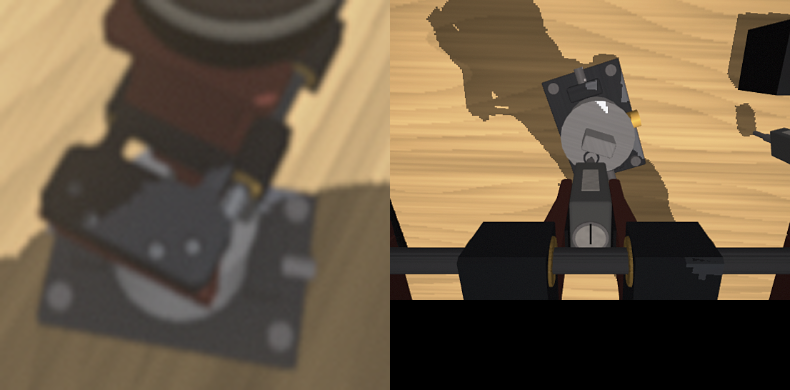

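The side view is blocked by the gripper. The wrist view shows the ring at about px (281,221), just in front of the gauge's body, so I zoom in and measure there.

```bash
python3 - <<'E'
from h import *
c=capture("wrist"); P=cloud(c); M,o=RT(c)
def px(p):
    q=M.T@(np.array(p)-o); return np.round([c["fx"]*q[0]/q[2]+c["cx"],c["fy"]*q[1]/q[2]+c["cy"]],1)
s=observe(); t=np.array(s["tcp_pos"])
print("exp mark px",px([.4451,.2192,.066]),"exp tip px",px([t[0],t[1],t[2]-.0675]), "exp gauge top ctr",px([t[0],t[1],t[2]+.0475]))
for n,z0,z1,x,y,r in(("gaugetop",.18,.20,t[0],t[1],.03),("bar",.09,.1,.4655,.2136,.03),("plate",.06,.073,.4655,.2136,.04)):
    m=(P[...,2]>z0)&(P[...,2]<z1)&(np.hypot(P[...,0]-x,P[...,1]-y)<r); q=cv2.minAreaRect((P[m][:,:2]*1000).astype(np.float32)); print(n,m.sum(),np.round(q[0],1),np.round(q[1],1),round(q[2],1),P[m][:,2].mean().round(4))
cv2.imwrite("pics/c8.png",cv2.resize(c["img"][130:290,200:370],None,fx=4,fy=3.7,interpolation=cv2.INTER_CUBIC))
print(ray(c,281,221,.066))
E
```

```text
exp mark px [281.1 222.2] exp tip px [280.3 226.4] exp gauge top ctr [280.5 332.3]
gaugetop 6287 [453.1 220.1] [28.5 46.3] 0.7 0.1905
bar 1066 [466.8 213.2] [28.  14.5] 75.2 0.0954
plate 6293 [468.7 212.7] [71.5 67.4] 79.2 0.0658
[0.4459766  0.21927342 0.066     ]
```

View pics/c8.png

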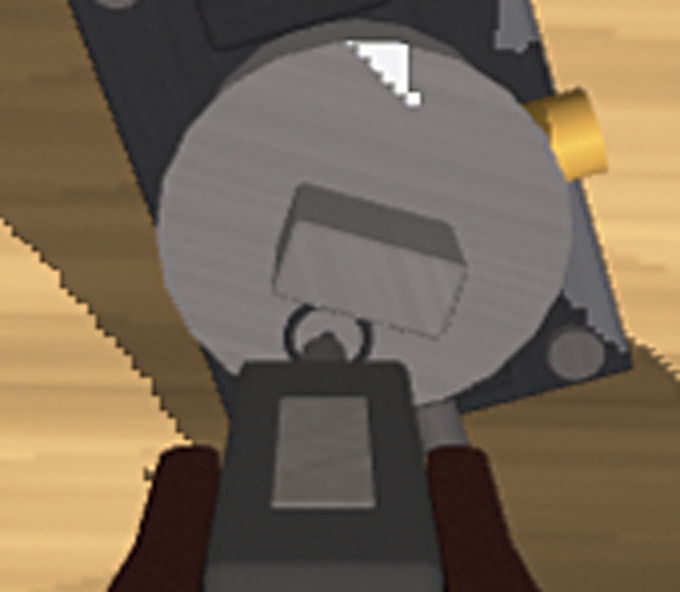

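The plunger tip, at about (323,340) in the crop, lies inside the ring, as the calibration predicts. I press down slowly.

>>> send_rows --series '[{"x": 0.04,"y": 0.04,"z": 0.4,"ax": 0,"ay": 0,"az": 0,"grip": -1},{"x": 0,"y": 0,"z": 0.3,"ax": 0,"ay": 0,"az": 0,"grip": -1},{"x": 0,"y": 0,"z": 0.2,"ax": 0,"ay": 0,"az": 0,"grip": -1},{"x": 0,"y": 0,"z": 0.2,"ax": 0,"ay": 0,"az": 0,"grip": -1},{"x": 0,"y": 0,"z": 0.1,"ax": 0,"ay": 0,"az": 0,"grip": -1},{"x": 0,"y": 0,"z": 0,"ax": 0,"ay": 0,"az": 0,"grip": -1}]'

```text
clock: 16.58
tcp_pos: [0.4457, 0.2191, 0.1312]
eef_rot: [180.0, 0.0, 1.7]
ft_force: [-0.5, -0.4, 0.5]
grip_width: 0.0217
```

>>> send_rows --series '[{"x": 0,"y": 0,"z": 0.15,"ax": 0,"ay": 0,"az": 0,"grip": -1},{"x": 0,"y": 0,"z": 0.15,"ax": 0,"ay": 0,"az": 0,"grip": -1},{"x": 0,"y": 0,"z": 0.15,"ax": 0,"ay": 0,"az": 0,"grip": -1},{"x": 0,"y": 0,"z": 0,"ax": 0,"ay": 0,"az": 0,"grip": -1},{"x": 0,"y": 0,"z": 0,"ax": 0,"ay": 0,"az": 0,"grip": -1},{"x": 0,"y": 0,"z": 0,"ax": 0,"ay": 0,"az": 0,"grip": -1}]'

```text
clock: 17.32
tcp_pos: [0.4457, 0.2191, 0.1267]
eef_rot: [180.0, 0.0, 1.7]
ft_force: [-1.2, -1.4, 2.0]
grip_width: 0.022
```

```bash
python3 - <<'E'
from h import *
go(.4451,.2192,.1265)
f=[]
c=capture("wrist"); 
for i in range(12): f.append(observe()["ft_force"][2]); capture("top")
print("Fz mean",np.mean(f),np.std(f))
P=cloud(c)
for n,z0,z1,x,y,r in(("bar",.09,.1,.4655,.2136,.03),("plate",.06,.073,.4655,.2136,.04)):
    m=(P[...,2]>z0)&(P[...,2]<z1)&(np.hypot(P[...,0]-x,P[...,1]-y)<r); p=P[m]; q=cv2.minAreaRect((p[:,:2]*1000).astype(np.float32)); print(n,m.sum(),np.round(q[0],1),np.round(q[1],1),p[:,2].mean().round(4), np.linalg.lstsq(np.c_[p[:,:2]-[x,y],np.ones(len(p))],p[:,2],rcond=None)[0].round(3))
cv2.imwrite("pics/c9.png",cv2.resize(c["img"][130:290,200:370],None,fx=4,fy=3.7,interpolation=cv2.INTER_CUBIC))
E
```

```text
clk 17.32 tcp [0.4457 0.2191 0.1267] rot [180.     0.     1.74] F [-1.2 -1.4  2. ] w 0.022 -> shift [-0.06 -0.01  0.02] az None
Fz mean 1.626832812143433 0.32169637148565117
bar 1231 [466.7 213.2] [28.1 14.5] 0.0954 [-0.099  0.024  0.096]
plate 6774 [468.8 212.8] [71.4 67.3] 0.0658 [-0.005 -0.001  0.066]
```

View pics/c9.png

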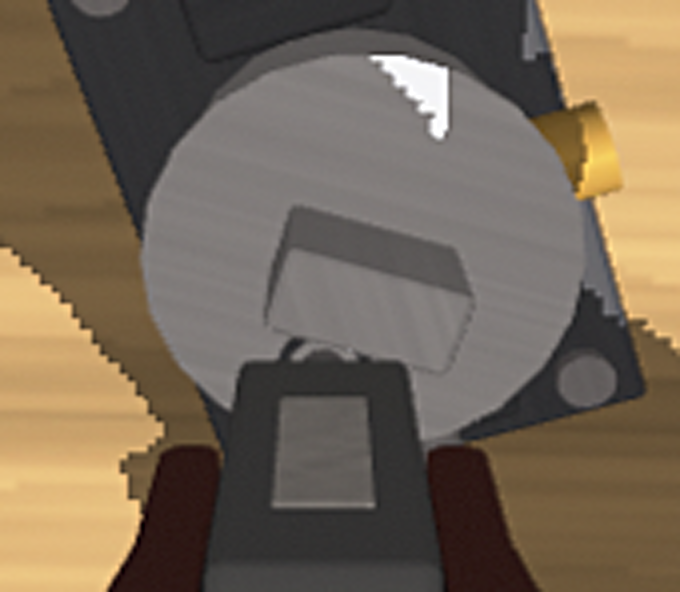

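The force change is about 3.5 N and the press depth about 6.8 mm, which agree. The cover is flat and the tip is centred in the ring.

```bash
python3 -c "
from h import *
print(arm.sign_off())"
```

```text
the job is handed in; nothing more can be done
None
```

The cover is seated on the housing and released. The gauge is still held upright, pressed on the ring mark, and the job is handed in at about 18 s of robot time. `sign_off` reports no verdict, so these are my own last checks:

- **Cover:** the plate's top is at z = 0.0658 m against 0.066 expected. It is level within about 0.005 rad and within about 2 mm of the mouth's centre.
- **Press:** the vertical force rose about 3.5 N over carrying the gauge. The TCP height puts the plunger about 6.8 mm in, which agrees with the spring.
- **Tip position:** the tip lies inside the ring in the wrist view, about 1 mm off centre by calculation. The gauge is upright to about 0.1° by the tool reading, and the grip is 22 mm wide.
- **Disagreement:** the wrist and top cameras differed by 2–3 mm in x, so I used the middle, which the grasps confirmed. In the last wrist pictures the rectangles fitted to the plate and gauge top were 3–8 mm off. I put this down to partial blocking and did not use them.
- **Not checked:** I did not measure the bystanders' positions after the moves, but no path went near them.

The first two move calls were refused for missing keys and moved nothing.

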